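# Clamp the angle bracket with the swing strap and cam lever

## Robot

A 7-joint arm with a two-finger parallel gripper is mounted at the origin on the work surface. World frame = base frame: x ahead of the robot, y to its left, z up, the work surface at z = 0. Lengths are in mm, angles in rad, forces in N, time in s.
With the tool pointing down it reaches from about 425 to 875 mm from the base axis. Payload 8.4 kg.
Tool frame: the origin (TCP) lies on the centre line of the jaws, within the pads' length; the fingertips stand finger_overhang ahead of it and the grasp point (between the pads) lies 6 mm ahead of it (finger_overhang is the distance from the TCP to the fingertips, in mm); z points along the fingers, y is the line along which they close (so a half turn about z gives the same grasp; the last joint's range is limited). The gripper opens to 87 mm and grips with 3 to 60 N. Pads are 19 mm wide; open, the fingers measure 117 mm over their backs; the gripper's body (75 mm by 190 mm) begins 51 mm behind the grasp point.
Start: joints at [1.222, 0.333, 0.04, 1.465, -0.013, 1.343, -0.059], TCP at [160.665, -629.803, 247.546] pointing down, gripper open.
Joint ranges: [-2.58, 2.58], [-0.38, 2.09], [-1.3, 1.39], [0.25, 2.4], [-1.5, 4.64], [0.08, 2.09], [-2.65, 2.65]. Speed limits (rad/s): [2.22, 2.22, 2.79, 2.79, 3.14, 3.14, 3.14].

## Interface

Orientations are given as a unit quaternion [w, x, y, z].
In Python, from workcell import * gives the robot as it stands.
- The arm moves only by the shell command python3 -m crank 'ROWS'. ROWS is a JSON object of lists of equal length, an entry for each row: "fingers": the closure, from 0 (fully open) to 1 (shut); "offset": the shift along the tool's x, y, z scaled (see below), a list of three; "delta_rot": the turn, a rotation vector about the tool's x, y, z scaled (see below), a list of three. In form: {"fingers": [fingers, ...], "offset": [[dx, dy, dz], ...], "delta_rot": [[ax, ay, az], ...]}. A call has exactly 8 rows; each row is the pose to reach, as a shift and turn from the pose commanded when the call began, along the tool's axes at that moment; what a row does not reach only later rows make up. The controller multiplies each number of a shift by 0.25 m and each number of a turn by 0.5 rad. A row lasts 1/8 s, in which the tool goes at most 62.5 mm and 10.7 degrees, less where a joint would pass 70% of its speed; a pose out of reach is approached as far as the arm can. A call with a number of a shift or a turn outside -1 to 1 is refused whole. A call with a gripper value outside its range is refused whole. The fingers move at their own pace and stop on an object; the grip force is fixed at half the most. Time passes only in rows, so rows that repeat a pose let the fingers close, or fill a call up. It gives the time, the measured TCP pose, the force, the opening and the grip force at its end, in the units of the state.
- sense(): the state, without advancing time (a new reading comes with each control period).
- read_camera(name): name is "side" or "top"; returns the picture (384x512x3 uint8, red, green, blue); there is no depth.
- get_calibration(name): a dict with "fx", "fy", "cx", "cy" (pixels), "R" (3x3) and "t" (3): a world point X has camera coordinates R X + t. Camera axes: x right, y down, z forward; pixel columns grow to the right and rows downward; lengths in mm; the calibration is good to about 2 mm. A picture is of the moment at which its call begins. get_calibration takes no time and is no camera call.
- finish_job(): hands the job in; it is judged then, once.
Trained networks look in the newest picture that a camera, given by its name, has taken for a name from the list of things; names that differ only in an ending like _2 or _b are one class to them, and where a whole thing is asked for, a point or a joint stands for the part that bears it (a point fixed in the world has none). Each returns a list of dicts, best first, with "confidence" (0 to 1); they miss things now and then, are a little off and sometimes report something else, mostly with a low value. They report only what shows in the picture. A call takes as long as a camera call. They do not tell look-alikes from the thing itself.
- recognise(camera, name): "position" ([x, y, z] in mm, in world coordinates, good to about 4 mm: the middle of the surface that is visible of it).
- tip_of(camera, name): "position" ([x, y, z] in mm, in world coordinates, good to about 4 mm: a listed point, or the origin of a listed thing).
The state is a dict: "t": time; "joints": joint angles; "qd": joint speeds; "joint_torque": joint torques, N m; "eef_pos": TCP position; "eef_rot": TCP orientation; "ft_force": force on the tool from outside, world axes, zero at the start; "ft_torque": the same for the moment, N m; "width": finger opening in mm; "grip_force": force on a finger pad.
Only numpy, scipy, OpenCV 4.12 (cv2) and the standard library are available. Lean on these libraries where they do the work, as an engineer would, in place of code of your own. Each camera call takes 0.05 s, during which the arm holds its last target. There are 200 camera calls.

## Task

An aluminium angle bracket lies in the drilling fixture, ready to be clamped. Push the steel clamp strap round on its stud until it meets its stop pin, with its foot over the bracket, and then push the cam lever all the way down so that the foot holds the bracket tight. Leave the bracket where it lies, do not move the other things on the bench, and draw back clear of everything.

Things in the scene. Friction and masses are not known exactly. Their poses are not given: they have to be found in the camera images.
- fixture: Drilling fixture fixed to the bench: dark wooden board, 20 mm thick, with a T-track and an upright stud carrying a swing clamp. Origin on the bench under the stud, z up, +x along the board to the bracket; board x -95 to 140, y -75 to 75 mm. A wooden fence (x 110 to 123, y -60 to 60, top 44 mm) backs the bracket. Steel stop pin, 8 mm thick, top 62 mm over the bench, at x 45, y 17 mm.
- swivel (a joint): Swing angle of the strap (lever goes with it) about the stud. 0 = strap along the fixture's +x, against the stop pin, foot over the bracket: it goes no further. Grows as it swings away clockwise seen from above (strap points along fixture yaw minus this angle). Starts 0.9 to 1.6; push it counter-clockwise. Stays where left; about 1 N at the nose moves it.
- strap_nose (a point): Tip of the strap's round nose, half-way up the strap, 98 mm from the stud. The strap is a steel bar 26 mm wide, 8 mm thick (42 to 50 mm over the bench), reaching from 43 mm behind the stud to this nose. A heel screw stands through its tail 33 mm behind the stud, top 57 mm over the bench.
- foot: Rubber-tipped sprung foot under the strap, 17 mm in diameter, 76 mm from the stud; origin at the centre of its underside, 27.5 mm over the bench with the lever fully up (3.5 mm above the bracket); it comes down with the lever. Its spindle ends 63 mm over the bench.
- lever (a joint): Angle of the cam lever about its level cross pin over the stud. 0 = fully up (1.2 rad above level); grows as the lever is pushed down over the strap's tail, away from the bracket; 1.2 = fully down, level, against its stop. Starts 0 to 0.25; stays where left; 3 to 5 N at the handle pushes it down.
- lever_pivot (a point): Centre of the lever's cross pin, on the stud axis, 64 mm over the bench.
- lever_end (a point): Middle of the upper (front) face of the lever at its free end, 98 mm from the cross pin. The lever is straight; its black handle, the outer 63 mm, is 18 mm wide and 11 mm thick; seen from above it points opposite to the strap's nose. That face lies 6.5 mm off the line through the cross pin. Fully down it is level, 70 mm over the bench.
- bracket: Loose aluminium angle, 70 mm long, 4 mm thick, 65 g; the flat leg (45 mm wide) lies on the board, the upright leg (40 mm high, top 60 mm over the bench) stands before the fence. Origin at the centre of the flat leg's underside; x towards the upright leg, y along the length. The foot comes down on the flat leg between its two holes.
- clevis_pin: Bystander: steel clevis pin 48 mm tall, 12 mm thick, standing on its 18 mm head on the fixture board. Origin under its centre.
- bit_holder: Bystander: black plastic bit holder 95 x 24 mm, 41 mm high with its bits, on the bench beside the board. Origin under its centre.
- tape_measure: Bystander: tape measure 64 x 36 x 62 mm, standing on the bench beyond the fixture's tail end. Origin under its centre.
- tin: Bystander: green tin of wall plugs, 75 mm in diameter, 74 mm high, towards the peg rail. Origin under its centre.
- screw_jar: Bystander: glass jar, 58 mm in diameter, 70 mm high, towards the peg rail. Origin under its centre.
- screwdriver: Bystander: screwdriver 190 mm long lying on the bench at the left.
- vernier_caliper: Bystander: brass vernier caliper hanging on the peg rail at the back of the bench; origin at its peg.
- bow_caliper: Bystander: brass outside calipers hanging on the peg rail; origin at their peg.
Mind the look-alikes: they are no part of the job. What is shaped like the bracket but green, purple or red is not meant.

How it is judged (in metres and radians):
On the way, in this order (a step that is already met when the one before it is completed fails the run):
1. the strap is swung over the bracket to its stop pin (within 0.08 rad) while the lever is still up (under 0.5 rad) (value of joint swivel below 0.08 rad and value of joint lever below 0.5 rad), for 0.1 s.
2. the lever is pushed down (over 1.1 rad) with the strap over the bracket (value of joint swivel below 0.08 rad and value of joint lever above 1.1 rad), for 0.1 s.
At the end, for the whole second after the job is handed in: The strap stands at its stop pin (swing angle under 0.08 rad), the lever is down (over 1.1 of 1.2 rad) and the foot presses on the bracket with more than 4 N; the bracket lies still and flat on the board, within 6 mm of where it began (all of step 2 and contact force between foot and bracket above 4 N and distance of bracket from where it was at the start of the episode below 0.006 m and angle between bracket's own z axis and vertical below 0.06 rad and linear speed of bracket below 0.01 m/s); the robot touches nothing.
It fails at once if the bracket is lifted, tipped or shifted by more than 8 mm (distance of bracket from where it was at the start of the episode above 0.008 m or angle between bracket's own z axis and vertical above 0.15 rad).
It fails at once if the lever is pushed down (over 0.8 rad) before the strap is over the bracket (value of joint lever above 0.8 rad and value of joint swivel above 0.2 rad).
It fails at once if another thing on the bench or rail is lifted or moved by more than 15 mm (distance of any of clevis_pin, bit_holder, tape_measure, tin, screw_jar, screwdriver from where it was at the start of the episode above 0.015 m).
It fails at once if the hanging calipers are lifted or swung hard (angular speed of any of vernier_caliper, bow_caliper above 1 rad/s).
It also fails if it takes over 51 s, if anything falls off the work surface, if the arm or the gripper's body presses on something with over 40 N, if the wrist force passes 120 N, or if a joint passes its speed limit or range.

## Working session

There is one attempt and no reset: what is moved stays moved. The work goes in short steps, Python scripts to look and compute and a shell command to move; the robot and the scene stay as the last step left them, time stands still between calls to the robot, and variables do not carry over. Pictures are saved under pics/ and viewed, at most 10 in all, crops included, and the job is handed in when it is done.

```bash
mkdir -p pics; python3 - <<'E'
from workcell import *
import cv2
s=sense();print(s['t'],s['eef_pos'],s['eef_rot'],s['width'])
for c in('top','side'):
    cv2.imwrite(f'pics/{c}0.png',read_camera(c)[:,:,::-1])
    for n in('strap_nose','foot','lever_pivot','lever_end','fixture','bracket','clevis_pin','bit_holder','tape_measure','tin','screw_jar'):
        print(c,n,[(round(d['confidence'],2),[round(v) for v in d['position']]) for d in tip_of(c,n)[:3]])
E
```

```text
0.0 [ 160.56143438 -629.40687582  246.63354675] [-8.07271115e-04  9.92206614e-01  1.24600788e-01 -1.65903711e-04] 87.16460304576059
top strap_nose [(0.81, [666, -17, 46])]
top foot []
top lever_pivot [(0.74, [570, -4, 62]), (0.53, [814, 77, 232])]
top lever_end [(0.41, [526, -4, 147])]
top fixture [(0.94, [565, -8, 5]), (0.53, [794, 128, -2])]
top bracket [(0.97, [585, 217, 7]), (0.94, [579, 81, 20]), (0.76, [439, 213, 1])]
top clevis_pin [(0.49, [515, 3, 21])]
top bit_holder [(0.67, [456, 21, 3]), (0.59, [815, 73, 234])]
top tape_measure [(0.65, [569, -195, 2])]
top tin [(0.61, [789, 128, 0])]
top screw_jar [(0.8, [791, -172, 0]), (0.32, [646, 402, 0])]
side strap_nose []
side foot [(0.41, [647, -18, 20])]
side lever_pivot [(0.73, [569, -7, 65])]
side lever_end [(0.66, [527, 2, 150])]
side fixture [(0.77, [565, -4, -2])]
side bracket [(0.96, [367, 93, -5]), (0.82, [442, 215, 0]), (0.81, [579, 79, 16])]
side clevis_pin [(0.72, [810, 76, 233]), (0.55, [515, 8, 22])]
side bit_holder [(0.56, [458, 20, 3])]
side tape_measure []
side tin [(0.76, [793, 129, 3])]
side screw_jar [(0.77, [797, -169, 1])]
```

```bash
python3 - <<'E'
import cv2,numpy as np
a=cv2.imread('pics/top0.png');b=cv2.imread('pics/side0.png')
cv2.imwrite('pics/both.png',cv2.resize(np.vstack([a,b]),(400,600)))
E
```

```text
(no output)
```

View pics/top0.png

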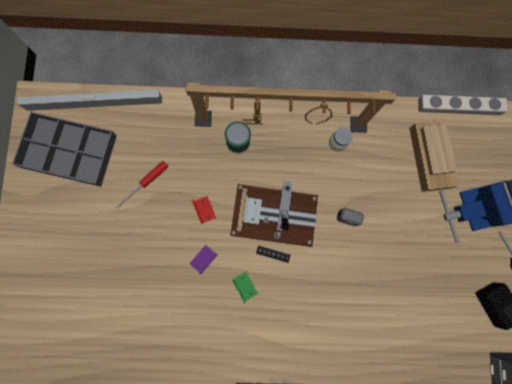

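View pics/side0.png

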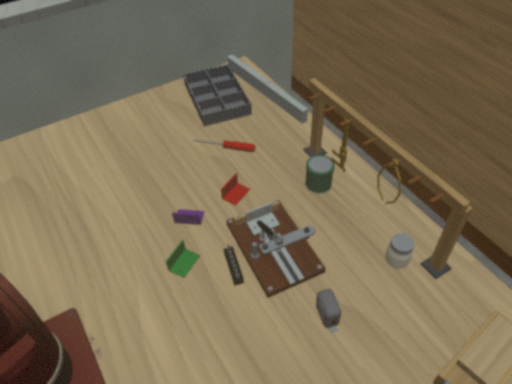

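The top view shows the fixture at about (275,215) px with its +x to the left. The strap points up the picture, nose at about (287,185), with the lever over its tail. The bracket is at about (253,210), and the green, purple and red pieces are decoys. I'll take the yaw from the board's outline next.

```bash
cat > h.py <<'E'
import numpy as np
from workcell import *
def ray(cam,u,v,z):
    k=get_calibration(cam);R=np.array(k['R']);t=np.array(k['t'])
    d=R.T@np.array([(u-k['cx'])/k['fx'],(v-k['cy'])/k['fy'],1]);o=-R.T@t
    return o+d*(z-o[2])/d[2]
def pix(cam,X):
    k=get_calibration(cam);c=np.array(k['R'])@np.array(X,float)+np.array(k['t'])
    return k['fx']*c[0]/c[2]+k['cx'],k['fy']*c[1]/c[2]+k['cy']
E
python3 - <<'E'
from h import *
import cv2
try: print('ov',finger_overhang)
except Exception as e: print(e)
import workcell; print([n for n in dir(workcell) if n[0]!='_'])
a=cv2.imread('pics/top0.png')
c=a[170:260,215:335]; g=c.max(2)
m=((g<95)).astype('uint8'); m=cv2.morphologyEx(m,cv2.MORPH_CLOSE,np.ones((9,9)))
n,l,s,_=cv2.connectedComponentsWithStats(m);i=1+s[1:,4].argmax()
r=cv2.minAreaRect(np.argwhere(l==i)[:,::-1].astype(np.float32));print(r)
P=[ray('top',u+215,v+170,20)[:2] for u,v in cv2.boxPoints(r)]
print(np.round(P))
for i in range(4): e=P[(i+1)%4]-P[i];print(np.linalg.norm(e),np.arctan2(e[1],e[0]))
big=cv2.resize(c,None,fx=6,fy=6,interpolation=cv2.INTER_CUBIC)
for yaw,col in((1.47,(0,255,0)),):
  for x,y,z in((-95,-75,20),(140,-75,20),(140,75,20),(-95,75,20),(45,17,62),(0,0,64),(110,60,44),(110,-60,44)):
    X=[567+x*np.cos(yaw)-y*np.sin(yaw),-6+x*np.sin(yaw)+y*np.cos(yaw),z];u,v=pix('top',X)
    cv2.circle(big,(int((u-215+.5)*6),int((v-170+.5)*6)),4,col,1)
cv2.imwrite('pics/c1.png',big)
E
```

```text
ov 25.0
['IKError', 'finger_overhang', 'finish_job', 'get_calibration', 'read_camera', 'recognise', 'sense', 'tip_of']
((57.95775604248047, 52.22761917114258), (81.92398071289062, 75.2479019165039), 6.115502834320068)
[[ 452.  144.]
 [ 665.  130.]
 [ 648. -106.]
 [ 434.  -84.]]
213.49451489416614 -0.06838048876334693
236.3069270623981 -1.6451980706267106
214.20317635026362 3.036831484678964
228.52016793970705 1.493708496298481
```

View pics/c1.png

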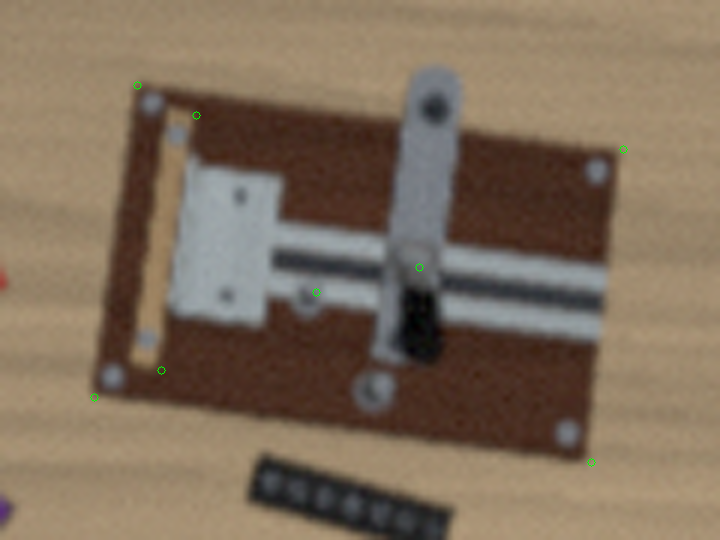

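The circles I projected for origin (567,-5) and yaw 1.47 fall on the board's corners. The nose is at (433,70) in the crop, so the strap direction is about -0.13 rad and the swivel about 1.6. I'm moving to a point beside the strap.

```bash
python3 -m crank '{"fingers":[1,1,1,1,1,1,1,1],"offset":[[0.1,-0.07,0],[0.2,-0.145,0],[0.3,-0.22,0],[0.4,-0.29,0],[0.5,-0.36,0],[0.6,-0.435,0],[0.7,-0.51,0],[0.8,-0.58,0]],"delta_rot":[[0,0,0],[0,0,0],[0,0,0],[0,0,0],[0,0,0],[0,0,0],[0,0,0],[0,0,0]]}'
python3 -m crank '{"fingers":[1,1,1,1,1,1,1,1],"offset":[[0.1,-0.07,0],[0.2,-0.145,0],[0.3,-0.22,0],[0.4,-0.29,0],[0.5,-0.36,0],[0.6,-0.435,0],[0.7,-0.51,0],[0.8,-0.58,0]],"delta_rot":[[0,0,0],[0,0,0],[0,0,0],[0,0,0],[0,0,0],[0,0,0],[0,0,0],[0,0,0]]}'
python3 -m crank '{"fingers":[1,1,1,1,1,1,1,1],"offset":[[0.1,-0.07,0],[0.2,-0.145,0],[0.3,-0.22,0],[0.4,-0.29,0],[0.5,-0.36,0],[0.6,-0.435,0],[0.7,-0.51,0],[0.78,-0.57,0]],"delta_rot":[[0,0,0.1],[0,0,0.2],[0,0,0.3],[0,0,0.4],[0,0,0.5],[0,0,0.6],[0,0,0.7],[0,0,0.76]]}'
```

```text
t: 2.2
eef_pos: [319.2, -439.0, 247.7]
eef_rot: [0.0, 0.992, 0.125, 0.0]
ft_force: [-0.1, 0.6, 0.6]
width: 14.9
grip_force: 0.0
t: 3.2
eef_pos: [477.2, -249.1, 247.8]
eef_rot: [0.0, 0.992, 0.125, 0.0]
ft_force: [-0.2, -0.2, -0.1]
width: 0.8
grip_force: 0.0
t: 4.2
eef_pos: [631.0, -62.4, 247.6]
eef_rot: [-0.0, 0.998, -0.065, 0.0]
ft_force: [-0.4, -0.3, -0.7]
width: 0.3
grip_force: 0.0
```

```bash
python3 -m crank '{"fingers":[1,1,1,1,1,1,1,1],"offset":[[0,0,0.12],[0,0,0.24],[0,0,0.36],[0,0,0.48],[0,0,0.58],[0,0,0.67],[0,0,0.72],[0,0,0.75]],"delta_rot":[[0,0,0],[0,0,0],[0,0,0],[0,0,0],[0,0,0],[0,0,0],[0,0,0],[0,0,0]]}'
python3 - <<'E'
from h import *
import cv2
a=read_camera('side');cv2.imwrite('pics/s1.png',cv2.resize(a[180:310,200:360,::-1],None,fx=4,fy=4,interpolation=cv2.INTER_CUBIC))
# arc plan: tool centre at radius rho, tangential offset toff behind strap angle
O=np.array([567,-4.]);p0=np.array([631,-62.4]);y0=-.13
def T(phi,toff,rho=70):
    return O+rho*np.array([np.cos(phi),np.sin(phi)])+toff*np.array([np.sin(phi),-np.cos(phi)])
for call,(a0,a1) in enumerate(((-.13,.33),(.33,.79),(.79,1.25),(1.25,1.47))):
    ps=T(a0,28); 
    for k in range(1,9):
        a=a0+(a1-a0)*k/8; d=T(a,28)-ps
        print(call,k,np.round(np.array([d@[np.cos(a0),np.sin(a0)],d@[np.sin(a0),-np.cos(a0)]])/250,3),round(-(a-a0)/.5,3))
E
```

```text
t: 5.2
eef_pos: [630.3, -63.7, 59.7]
eef_rot: [-0.0, 0.998, -0.065, -0.0]
ft_force: [0.1, -0.2, 1.0]
width: 0.7
grip_force: 0.0
0 1 [ 0.006 -0.016] -0.115
0 2 [ 0.011 -0.033] -0.23
0 3 [ 0.015 -0.05 ] -0.345
0 4 [ 0.018 -0.067] -0.46
0 5 [ 0.02  -0.084] -0.575
0 6 [ 0.021 -0.101] -0.69
0 7 [ 0.021 -0.119] -0.805
0 8 [ 0.021 -0.136] -0.92
1 1 [ 0.006 -0.016] -0.115
1 2 [ 0.011 -0.033] -0.23
1 3 [ 0.015 -0.05 ] -0.345
1 4 [ 0.018 -0.067] -0.46
1 5 [ 0.02  -0.084] -0.575
1 6 [ 0.021 -0.101] -0.69
1 7 [ 0.021 -0.119] -0.805
1 8 [ 0.021 -0.136] -0.92
2 1 [ 0.006 -0.016] -0.115
2 2 [ 0.011 -0.033] -0.23
2 3 [ 0.015 -0.05 ] -0.345
2 4 [ 0.018 -0.067] -0.46
2 5 [ 0.02  -0.084] -0.575
2 6 [ 0.021 -0.101] -0.69
2 7 [ 0.021 -0.119] -0.805
2 8 [ 0.021 -0.136] -0.92
3 1 [ 0.003 -0.008] -0.055
3 2 [ 0.006 -0.016] -0.11
3 3 [ 0.008 -0.023] -0.165
3 4 [ 0.011 -0.031] -0.22
3 5 [ 0.013 -0.039] -0.275
3 6 [ 0.015 -0.048] -0.33
3 7 [ 0.016 -0.056] -0.385
3 8 [ 0.018 -0.064] -0.44
```

View pics/s1.png

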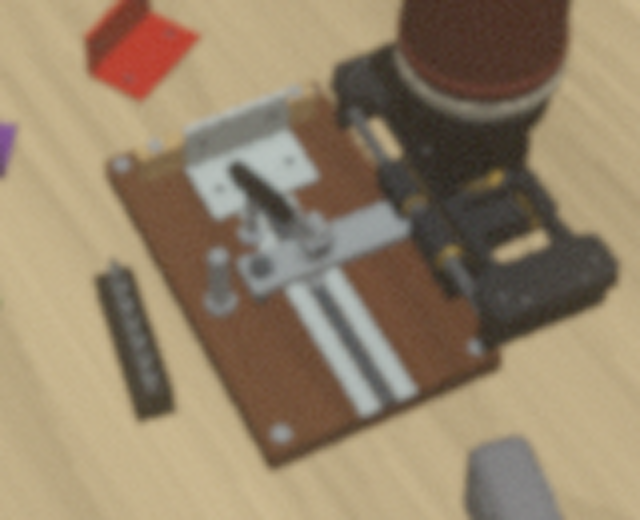

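The side view shows the closed fingers down beside the strap, at about (440,250) in the crop. The gripper body is clear of the raised lever, so I'm swinging the strap round.

```bash
python3 -m crank '{"fingers":[1,1,1,1,1,1,1,1],"offset":[[0,-0.04,0],[0,-0.08,0],[0.006,-0.1,0],[0.011,-0.117,0],[0.015,-0.134,0],[0.018,-0.15,0],[0.02,-0.168,0],[0.021,-0.185,0]],"delta_rot":[[0,0,0],[0,0,0],[0,0,-0.115],[0,0,-0.23],[0,0,-0.345],[0,0,-0.46],[0,0,-0.575],[0,0,-0.69]]}'
python3 -m crank '{"fingers":[1,1,1,1,1,1,1,1],"offset":[[0.006,-0.016,0],[0.011,-0.033,0],[0.015,-0.05,0],[0.018,-0.067,0],[0.02,-0.084,0],[0.021,-0.101,0],[0.021,-0.119,0],[0.021,-0.136,0]],"delta_rot":[[0,0,-0.115],[0,0,-0.23],[0,0,-0.345],[0,0,-0.46],[0,0,-0.575],[0,0,-0.69],[0,0,-0.805],[0,0,-0.92]]}'
python3 - <<'E'
from h import *
import cv2
a=read_camera('side');cv2.imwrite('pics/s2.png',cv2.resize(a[180:310,200:360,::-1],None,fx=4,fy=4,interpolation=cv2.INTER_CUBIC))
E
```

```text
t: 6.25
eef_pos: [641.8, -17.6, 60.7]
eef_rot: [0.0, 0.994, 0.108, 0.0]
ft_force: [-0.8, -1.7, 0.2]
width: 0.8
grip_force: 0.5
t: 7.25
eef_pos: [639.7, 16.6, 60.8]
eef_rot: [0.0, 0.943, 0.332, 0.0]
ft_force: [0.4, -2.0, -0.7]
width: 0.7
grip_force: 0.5
```

View pics/s2.png

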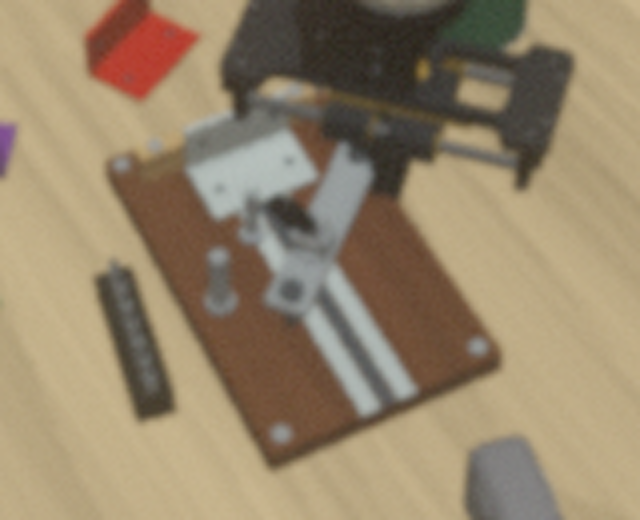

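The strap is about half-way round, following the fingers. I'm continuing to the stop.

```bash
python3 -m crank '{"fingers":[1,1,1,1,1,1,1,1],"offset":[[0.006,-0.016,0],[0.011,-0.033,0],[0.015,-0.05,0],[0.018,-0.067,0],[0.02,-0.084,0],[0.021,-0.101,0],[0.021,-0.119,0],[0.021,-0.136,0]],"delta_rot":[[0,0,-0.115],[0,0,-0.23],[0,0,-0.345],[0,0,-0.46],[0,0,-0.575],[0,0,-0.69],[0,0,-0.805],[0,0,-0.92]]}'
python3 -m crank '{"fingers":[1,1,1,1,1,1,1,1],"offset":[[0.004,-0.012,0],[0.008,-0.024,0],[0.011,-0.036,0],[0.014,-0.048,0],[0.016,-0.06,0],[0.018,-0.072,0],[0.019,-0.084,0],[0.02,-0.092,0]],"delta_rot":[[0,0,-0.084],[0,0,-0.168],[0,0,-0.25],[0,0,-0.335],[0,0,-0.42],[0,0,-0.5],[0,0,-0.58],[0,0,-0.64]]}'
```

```text
t: 8.3
eef_pos: [622.6, 46.2, 60.7]
eef_rot: [0.0, 0.843, 0.538, 0.0]
ft_force: [0.7, -0.5, 0.1]
width: 0.5
grip_force: 0.5
t: 9.3
eef_pos: [603.3, 60.0, 60.0]
eef_rot: [-0.0, 0.746, 0.666, -0.0]
ft_force: [1.1, 0.5, 0.7]
width: 0.4
grip_force: 0.6
```

```bash
python3 -m crank '{"fingers":[1,1,1,1,1,1,1,1],"offset":[[0,-0.004,0],[0,-0.008,0],[0,-0.012,0],[0,-0.014,0],[0,-0.016,0],[0,-0.018,0],[0,-0.02,0],[0,-0.02,0]],"delta_rot":[[0,0,0],[0,0,0],[0,0,0],[0,0,0],[0,0,0],[0,0,0],[0,0,0],[0,0,0]]}'
python3 - <<'E'
from h import *
import cv2
a=read_camera('side');cv2.imwrite('pics/s3.png',cv2.resize(a[180:310,200:360,::-1],None,fx=4,fy=4,interpolation=cv2.INTER_CUBIC))
for n in('lever_end','lever_pivot','strap_nose'):
  for c in('side','top'):
    if c=='top':read_camera('top')
    print(c,n,[(round(d['confidence'],2),np.round(d['position'])) for d in tip_of(c,n)[:2]])
E
```

```text
t: 10.3
eef_pos: [598.5, 60.5, 60.1]
eef_rot: [-0.0, 0.747, 0.665, -0.0]
ft_force: [1.6, 0.2, 0.2]
width: 0.3
grip_force: 0.4
side lever_end [(0.66, array([563., -47., 154.]))]
top lever_end []
side lever_pivot [(0.82, array([566.,  -9.,  64.])), (0.29, array([462.,  18.,   4.]))]
top lever_pivot []
side strap_nose [(0.76, array([582.,  88.,  42.]))]
top strap_nose []
```

View pics/s3.png

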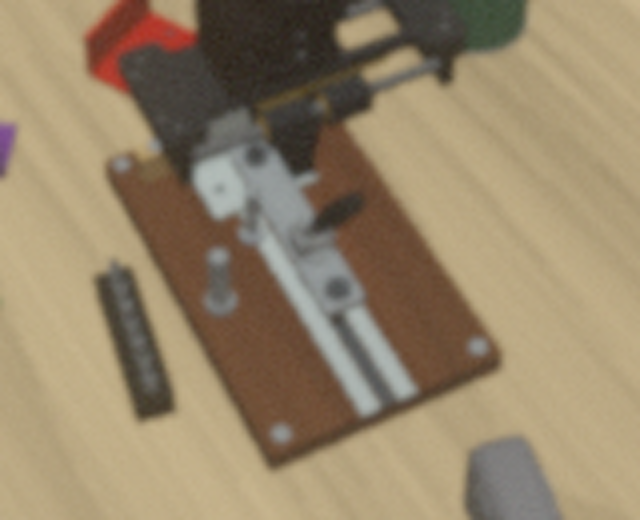

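The strap is close to the stop pin at (250,220) in the crop. The force is still only friction at about 1.6 N, so I'm pushing on until it rises.

```bash
python3 -m crank '{"fingers":[1,1,1,1,1,1,1,1],"offset":[[0,-0.003,0],[0,-0.006,0],[0,-0.009,0],[0,-0.012,0],[0,-0.014,0],[0,-0.016,0],[0,-0.016,0],[0,-0.016,0]],"delta_rot":[[0,0,0],[0,0,0],[0,0,0],[0,0,0],[0,0,0],[0,0,0],[0,0,0],[0,0,0]]}'
```

```text
t: 11.8
eef_pos: [596.4, 60.9, 60.6]
eef_rot: [0.001, 0.747, 0.665, 0.002]
ft_force: [9.1, 1.9, -4.7]
width: 0.5
grip_force: 4.6
```

That is the stop: 9 N and no further travel. I'm backing off and rising.

```bash
python3 -m crank '{"fingers":[1,1,1,1,1,1,1,1],"offset":[[0,0.03,0],[0,0.07,0],[0,0.1,0],[0,0.1,-0.12],[0,0.1,-0.26],[0,0.1,-0.4],[0,0.1,-0.54],[0,0.1,-0.6]],"delta_rot":[[0,0,0],[0,0,0],[0,0,0],[0,0,0],[0,0,0],[0,0,0],[0,0,0],[0,0,0]]}'
python3 - <<'E'
from h import *
import cv2
s=sense();p=np.array(s['eef_pos']);print(p,s['eef_rot'])
print([(round(d['confidence'],2),np.round(d['position'])) for n in('lever_end','lever_pivot','strap_nose') for d in [*(read_camera('side')*0)[:0,0,0],*tip_of('side',n)[:1]]])
a=read_camera('side');cv2.imwrite('pics/s4.png',cv2.resize(a[180:310,200:360,::-1],None,fx=4,fy=4,interpolation=cv2.INTER_CUBIC))
O=np.array([567,-5.]);f=np.array([np.cos(1.47),np.sin(1.47)])
ty=1.457;tx=np.array([np.cos(ty),np.sin(ty)]);tyy=np.array([np.sin(ty),-np.cos(ty)])
def pose(Ex,Ez): return np.r_[O+(Ex+9.5)*f,Ez+25]
def E(al,r=80): return -r*np.cos(al)+6.5*np.sin(al),64+r*np.sin(al)+6.5*np.cos(al)
def rel(a,b):
    d=b-a;return np.round(np.array([d@np.r_[tx,0],d@np.r_[tyy,0],-d[2]])/250,3)
s0=pose(-15,175);s1=pose(-15,141)
print('to above',rel(p,s0),'down',rel(s0,s1))
prev=s1
for al in np.linspace(1.2,0,17): print(round(al,3),rel(prev,pose(*E(al))))
E
```

```text
t: 12.8
eef_pos: [620.2, 58.4, 212.0]
eef_rot: [0.001, 0.747, 0.665, 0.001]
ft_force: [-0.1, -0.2, -0.1]
width: 0.5
grip_force: 0.0
[620.22130028  58.35918799 212.00938146] [6.27040113e-04 7.46913391e-01 6.64920417e-01 9.12255636e-04]
[(0.61, array([564., -48., 153.])), (0.88, array([565.,  -8.,  65.])), (0.55, array([580.,  87.,  45.]))]
to above [-0.298 -0.182  0.048] down [0.    0.    0.136]
1.2 [-0.032  0.     0.   ]
1.125 [-0.055  0.001  0.008]
1.05 [-0.077  0.001  0.017]
0.975 [-0.098  0.001  0.029]
0.9 [-0.119  0.002  0.041]
0.825 [-0.138  0.002  0.055]
0.75 [-0.156  0.002  0.071]
0.675 [-0.174  0.002  0.088]
0.6 [-0.189  0.002  0.106]
0.525 [-0.204  0.003  0.125]
0.45 [-0.217  0.003  0.145]
0.375 [-0.228  0.003  0.167]
0.3 [-0.238  0.003  0.189]
0.225 [-0.246  0.003  0.211]
0.15 [-0.253  0.003  0.234]
0.075 [-0.257  0.003  0.258]
0.0 [-0.26   0.003  0.282]
```

View pics/s4.png

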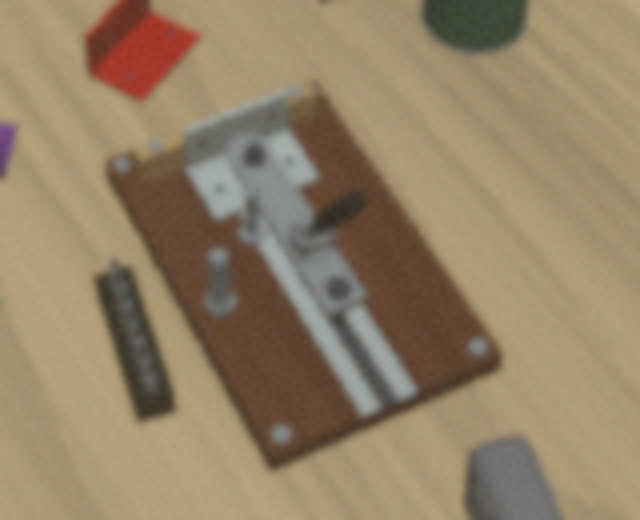

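The strap lies along the track against the pin, and the foot is over the bracket. The lever is up and slightly tipped. I'm moving the fingertip in front of the handle and following its arc down.

```bash
python3 -m crank '{"fingers":[1,1,1,1,1,1,1,1],"offset":[[-0.07,-0.045,0.01],[-0.15,-0.09,0.02],[-0.23,-0.14,0.035],[-0.298,-0.182,0.048],[-0.298,-0.182,0.08],[-0.298,-0.182,0.12],[-0.298,-0.182,0.16],[-0.298,-0.182,0.184]],"delta_rot":[[0,0,0],[0,0,0],[0,0,0],[0,0,0],[0,0,0],[0,0,0],[0,0,0],[0,0,0]]}'
python3 -m crank '{"fingers":[1,1,1,1,1,1,1,1],"offset":[[-0.032,0,0],[-0.055,0.001,0.008],[-0.077,0.001,0.017],[-0.098,0.001,0.029],[-0.119,0.002,0.041],[-0.138,0.002,0.055],[-0.156,0.002,0.071],[-0.174,0.002,0.088]],"delta_rot":[[0,0,0],[0,0,0],[0,0,0],[0,0,0],[0,0,0],[0,0,0],[0,0,0],[0,0,0]]}'
python3 - <<'E'
from h import *
import cv2
a=read_camera('side');cv2.imwrite('pics/s5.png',cv2.resize(a[180:310,200:360,::-1],None,fx=4,fy=4,interpolation=cv2.INTER_CUBIC))
E
```

```text
t: 14.15
eef_pos: [565.4, -9.9, 163.0]
eef_rot: [-0.001, 0.747, 0.665, -0.0]
ft_force: [-0.3, -0.3, 0.7]
width: -0.1
grip_force: 0.0
t: 15.15
eef_pos: [561.1, -54.2, 141.8]
eef_rot: [0.0, 0.747, 0.665, 0.0]
ft_force: [0.7, 1.1, 2.7]
width: 0.5
grip_force: 1.3
```

View pics/s5.png

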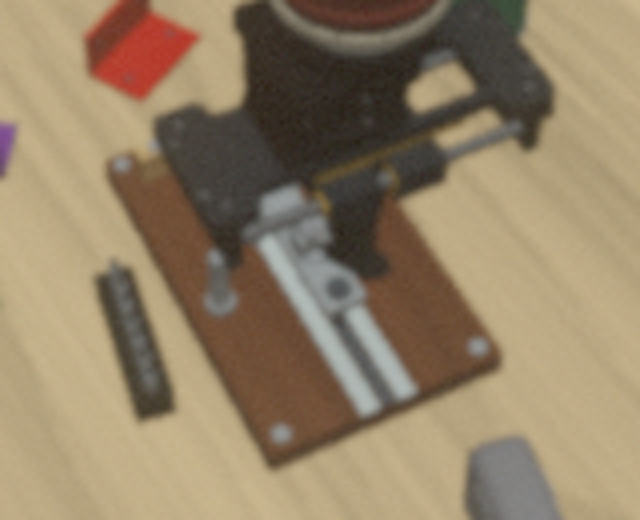

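The fingertip is on the handle at about (370,260), with 2.7 N upward and the lever moving. I'm continuing the arc.

```bash
python3 -m crank '{"fingers":[1,1,1,1,1,1,1,1],"offset":[[-0.015,0,0.018],[-0.03,0,0.037],[-0.043,0.001,0.057],[-0.054,0.001,0.079],[-0.064,0.001,0.101],[-0.072,0.001,0.123],[-0.079,0.001,0.146],[-0.083,0.001,0.17]],"delta_rot":[[0,0,0],[0,0,0],[0,0,0],[0,0,0],[0,0,0],[0,0,0],[0,0,0],[0,0,0]]}'
python3 -m crank '{"fingers":[1,1,1,1,1,1,1,1],"offset":[[-0.002,0,0.01],[-0.003,0,0.018],[-0.003,0,0.024],[-0.003,0,0.028],[-0.003,0,0.032],[-0.003,0,0.034],[-0.003,0,0.034],[-0.003,0,0.034]],"delta_rot":[[0,0,0],[0,0,0],[0,0,0],[0,0,0],[0,0,0],[0,0,0],[0,0,0],[0,0,0]]}'
```

```text
t: 16.2
eef_pos: [558.9, -74.6, 99.2]
eef_rot: [-0.0, 0.747, 0.665, 0.0]
ft_force: [0.4, 1.4, 2.8]
width: 0.3
grip_force: 1.5
t: 17.2
eef_pos: [559.6, -75.6, 93.4]
eef_rot: [0.001, 0.747, 0.665, 0.0]
ft_force: [-7.4, -0.7, 23.8]
width: 0.4
grip_force: 12.2
```

The lever is on its stop: 24 N with the tip at about 69 mm. I'm drawing back upwards and checking.

```bash
python3 -m crank '{"fingers":[1,1,1,1,1,1,1,1],"offset":[[0,0,-0.05],[0,0,-0.15],[0,0,-0.28],[0,0,-0.42],[0,0,-0.56],[-0.1,0,-0.64],[-0.25,0,-0.64],[-0.4,0,-0.64]],"delta_rot":[[0,0,0],[0,0,0],[0,0,0],[0,0,0],[0,0,0],[0,0,0],[0,0,0],[0,0,0]]}'
python3 -m crank '{"fingers":[1,1,1,1,1,1,1,1],"offset":[[-0.1,0,0],[-0.2,0,0],[-0.3,0,0],[-0.4,0,0],[-0.45,0,0],[-0.5,0,0],[-0.5,0,0],[-0.5,0,0]],"delta_rot":[[0,0,0],[0,0,0],[0,0,0],[0,0,0],[0,0,0],[0,0,0],[0,0,0],[0,0,0]]}'
python3 - <<'E'
from h import *
import cv2
b=read_camera('top');a=read_camera('side')
for c in('side','top'):
  for n in('lever_end','strap_nose','bracket'):
    print(c,n,[(round(d['confidence'],2),np.round(d['position'])) for d in tip_of(c,n)[:3]])
f=lambda i:cv2.resize(i[:,:,::-1],None,fx=4,fy=4,interpolation=cv2.INTER_CUBIC)
cv2.imwrite('pics/s6.png',np.hstack([f(a[190:310,215:325]),f(b[170:260,230:320]) if 0 else cv2.copyMakeBorder(f(b[170:260,230:320]),0,120,0,0,cv2.BORDER_CONSTANT)]))
E
```

```text
t: 18.2
eef_pos: [546.7, -176.2, 251.2]
eef_rot: [0.0, 0.747, 0.665, -0.0]
ft_force: [0.1, 0.0, 0.2]
width: 0.4
grip_force: 0.0
t: 19.2
eef_pos: [533.1, -297.8, 251.1]
eef_rot: [-0.0, 0.747, 0.665, 0.0]
ft_force: [-0.5, 0.4, -0.1]
width: 0.3
grip_force: 0.0
side lever_end [(0.82, array([ 556., -104.,   71.]))]
side strap_nose [(0.63, array([580.,  89.,  37.]))]
side bracket [(0.94, array([440., 216.,  -2.])), (0.74, array([ 567., -198.,   -1.])), (0.67, array([368.,  94.,  -3.]))]
top lever_end [(0.55, array([ 556., -106.,   66.]))]
top strap_nose [(0.86, array([580.,  92.,  44.]))]
top bracket [(0.85, array([440., 214.,   3.])), (0.83, array([367.,  94.,  -2.])), (0.81, array([579.,  84.,  21.]))]
```

View pics/s6.png

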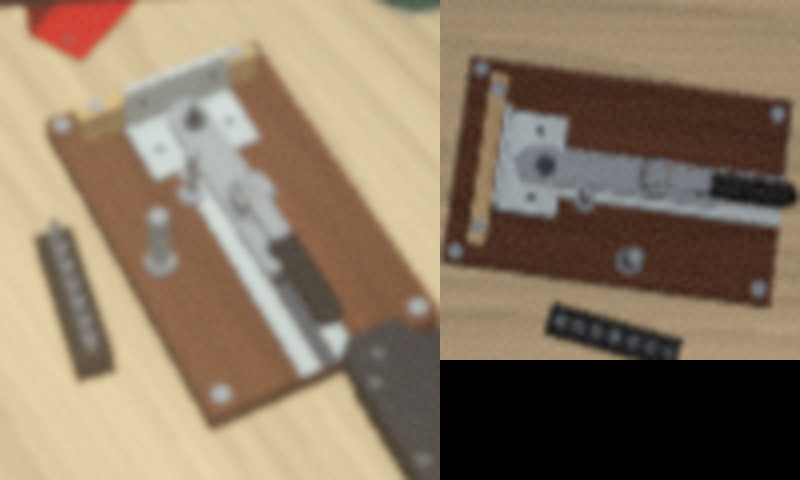

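The lever is level over the tail, the strap lies by the pin and the bracket is in place. I'll average a few readings to check the swing angle before handing in.

```bash
python3 - <<'E'
from h import *
r={}
for k in range(6):
  for c in('top','side'):
    read_camera(c)
    for n in('strap_nose','lever_end','fixture'):
      d=tip_of(c,n)
      if d and d[0]['confidence']>.4: r.setdefault((n,c),[]).append(d[0]['position'])
m={k:np.mean(v,0) for k,v in r.items()}
for k in m: print(k,len(r[k]),np.round(m[k],1),np.round(np.std(r[k],0),1))
for c in('top','side'):
  if ('strap_nose',c) in m and ('lever_end',c) in m:
    d=m['strap_nose',c]-m['lever_end',c];print(c,np.arctan2(d[1],d[0]))
E
```

```text
('strap_nose', 'top') 6 [578.6  92.5  42.4] [1.3 0.9 2.1]
('lever_end', 'top') 6 [ 556.  -104.6   68. ] [2.2 2.1 1.8]
('fixture', 'top') 6 [566.5  -7.8   1.1] [1.6 1.6 1.7]
('strap_nose', 'side') 6 [578.8  88.   39.6] [1.9 1.2 1.6]
('lever_end', 'side') 6 [549.6 -84.9  62.6] [16.4 40.9 19.3]
('fixture', 'side') 6 [566.8  -4.5   2.2] [0.9 1.6 1.2]
top 1.4565488398549582
side 1.4036629048462939
```

```bash
python3 -c "
from workcell import *
print(finish_job())"
```

```text
the job is handed in; nothing more can be done
None
```

I swung the strap to its stop pin, pushed the lever fully down so the foot is over the bracket, drew the arm back clear and handed the job in. My last checks put the strap about 0.01 rad from the stop and the lever level; I did not measure the foot's force on the bracket, and the hand-in returned no verdict.

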